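# Stack the egg-sample tub in the dock and lock it with the push-push plunger

### The arm

A 7-joint arm with a two-finger parallel gripper is mounted at the origin on the work surface. World frame = base frame: x ahead of the robot, y to its left, z up, the work surface at z = 0. Lengths are in mm, angles in rad, forces in N, time in s.
With the tool pointing down it reaches from about 400 to 900 mm from the base axis. Payload 5.6 kg.
Tool frame: the origin (TCP) lies midway between the tips of the shut fingers; the grasp point (between the pads) lies 19 mm behind it; x points along the fingers, y is the direction in which the jaws open and shut, and the axes are right-handed (so a half turn about x gives the same grasp; the last joint's range is limited). The gripper opens to 92 mm and grips with 3 to 60 N. Pads are 20 mm wide; open, the fingers measure 128 mm over their backs; the gripper's body (75 mm by 189 mm) begins 69 mm behind the grasp point.
Start: joints at [-1.235, 0.468, -0.012, 1.603, 0.006, 1.071, -0.056], TCP at [240.415, 603.912, 214.592] pointing down, gripper open.
Joint ranges: [-2.53, 2.53], [-0.31, 2.02], [-1.57, 1.55], [0.28, 2.44], [-1.29, 4.43], [0.15, 1.84], [-2.92, 2.92]. Speed limits (rad/s): [2.57, 2.57, 3.14, 3.14, 3.14, 3.14, 3.14].

### API

Orientations are given as a rotation vector (axis times angle).
In Python, from cell import robot, grip, kin, viewer gives the robot as it stands. Calls block until the motion is done:
- robot.movep(position, orientation): joint-space move of the TCP to a pose.
- robot.servo_line(position, feed=150, rotation=None): straight line of the TCP; rotation=None keeps the orientation; feed is the mean speed in mm/s.
- robot.goto_joints(angles): joint-space move.
- grip(opening, newtons=None): opening from 0.0 (shut) to 1.0 (fully open); newtons is the grip in N (None keeps the last); returns when the fingers have stopped.
- robot.hold(seconds).
- kin.ik(position, orientation): joint angles nearest the present ones, or None.
- robot.observe(): the state.
- viewer.read_camera(name): name is "scene" or "top" or "wrist"; returns the picture (420x560x3 uint8, red, green, blue); there is no depth.
- viewer.camera_info(name): a dict with "camera_matrix" (3x3 intrinsics, pixels), "k1" (the pictures are not rectified: a ray, as slopes to the right and down, at radius r is drawn at 1 + k1 r^2 times it, then the intrinsics apply), "R" (3x3) and "t" (3): a world point X has camera coordinates R X + t. Camera axes: x right, y down, z forward; pixel columns grow to the right and rows downward; lengths in mm; the calibration is good to about 2 mm. A picture is of the moment at which its call begins: read the wrist's pose just before it. camera_info takes no time and is no camera call; for the wrist camera it gives the pose at the moment of the call.
A pose or a line that the arm cannot do raises robot.IKError and nothing moves.
- robot.job_done(): hands the job in, once; it reports no verdict.
Trained networks look in the newest picture that a camera, given by its name, has taken for a name from the list of things; names that differ only in an ending like _2 or _b are one class to them, and where a whole thing is asked for, a point or a joint stands for the part that bears it (a point fixed in the world has none). Each returns a list of dicts, best first, with "confidence" (0 to 1); they miss things now and then, are a little off and sometimes report something else, mostly with a low value. They report only what shows in the picture. A call takes as long as a camera call. They do not tell look-alikes from the thing itself.
- viewer.silhouettes(name, camera): "mask" (420x560 bool, what is visible of it).
- viewer.pinpoint(name, camera): "at" ([x, y, z] in mm, in the coordinates of the camera as it stood for that picture, good to about 4 mm: a listed point, or the origin of a listed thing).
The state is a dict: "t": time; "joints": joint angles; "joint_velocities": joint speeds; "joint_torque": joint torques, N m; "tcp_pos": TCP position; "tcp_rot": TCP orientation; "contact_force": force on the tool from outside, world axes, zero at the start; "wrist_torque": the same for the moment, N m; "grip_width": opening from 0.0 (shut) to 1.0 (fully open).
Only numpy, scipy, OpenCV 4.12 (cv2) and the standard library are available. Lean on these libraries where they do the work, as an engineer would, in place of code of your own. Each camera call takes 0.05 s, during which the arm holds its last target.

### The job

The dock's orange push-push plunger starts pressed in, barring the bay: press it until it pops out and draws the yellow keeper bar back, checking after each press, since it does not always let go the first time. Then stack the blue-lidded egg tub squarely, upright and gently on the green-lidded tub in the bay, its feet home in the green lid's corner recesses, and lock the stack by leaving the plunger latched in, the keeper out over the blue lid. Leave the green tub in its bay and do not disturb the other things on the bench.

Things in the scene. Friction and masses are not known exactly. Their poses are not given: they have to be found in the camera images.
- tub_blue: Lidded two-egg tub, clear walls, blue lid and feet, 112 (x) x 56 (y) x 62 mm high, 0.2-0.45 kg, sides flush: grip across the 56. Origin: footprint centre at the feet's undersides, z up. 4 round-ended feet 8 high, 11 mm across at x +-44, y +-16; lid (top 12 mm) has 14.4 mm square recesses 6 mm deep above them. Either way round fits. Starts on the bench, long axis within 0.5 rad of world x.
- tub_lower: Tub of the same shape with green lid and feet, 0.45 kg, loose in the dock's bay, long axis (its x) along the dock's y, origin 12 mm above the bench. A tub seated on it (feet on the recess floors) has its origin 56 mm above this one's, top of its lid 130 mm above the bench; unseated on the lid it would be 62 mm above.
- dock: Fixed dock, yaw within 0.25 rad. Plate x -85..115, y -175..155, 12 mm thick; origin on the bench, x away from robot, y to the bay side, z up. Tub bay at x 0, y +75, fences 10 mm high. Latch head: grey tower x -45..65, y -90..-15, 194 mm high, sloping face on its -y side; clear hood x -48..68, y -116..-16, z 194..202 overhangs the plunger, so press it along its own axis.
- bay (a point): Point on the dock's plate at the bay's centre, 12 mm above the bench; axes as the dock's.
- plunger_top (a point): Centre of the end face of the orange plunger (34 mm diameter) on the head's sloping face; moves with it. Popped out: x 10, y -142, z 109 mm in the dock's frame. Its z axis points outward along the stroke: up and to the dock's -y, 38 degrees from vertical in the dock's y-z plane; its x is the dock's.
- plunger (a joint): Plunger stroke, m: 0 popped out (30 mm proud), 0.0121 latched in, 0.0184 hard stop. Press past 0.0178 and let go: popped out becomes latched in, latched becomes popped out. At the start it is in, and by chance latched at 0.0121 or only hung up at about 0.0137: a press on a hung plunger just latches it, so it takes one more. Spring 1.2 N out, 2.7 N latched, 3.4 N at the stop.
- keeper (a joint): Travel of the yellow keeper bar along the dock's +y, m; linked, 2.5 x the plunger's stroke. 0 drawn back, tip 10 mm clear of the bay's tubs; 0.030 latched, tip 20 mm over the tub; 0.046 fully pressed. When out it bars a tub coming down into the bay.
- keeper_tip (a point): Middle of the lower edge of the yellow keeper bar's free end, in the dock's frame at x = 0, z = 134 mm; y = +9 mm when drawn back, +39 mm when latched. The bar is 24 mm wide and 10 mm thick and comes out of the tower's side.
- tub_red: Bystander to leave alone: loose tub of the same shape as the blue one, red lid and feet, 112 x 56 x 62 mm, origin as the blue tub's.
- tub_white: Bystander to leave alone: loose tub of the same shape as the blue one, white lid and feet, 112 x 56 x 62 mm, origin as the blue tub's.
- spray_can: Bystander: loose white and green spray can, 48 mm diameter, 125 mm high, origin at the centre of its foot.
- gel_jar: Bystander: loose green jar with a black cap, 56 mm diameter, 75 mm high, origin at the centre of its foot.
- torch: Bystander: loose candling torch lying along its x, 112 mm long, 32 mm thick, origin at the middle of its underside.
- mug: Bystander: loose white mug, 76 mm diameter, 85 mm high, handle to its y, origin at the centre of its foot.
- brush: Bystander: loose hand brush lying along its x, 170 mm long, 45 mm wide, 22 mm high, origin under its middle.
- cup_tin: Bystander: loose steel cup, 68 mm diameter, 50 mm high, origin at the centre of its foot.
Mind the look-alikes: they are no part of the job. What is shaped like the tub_blue but pink is not meant.

How it is judged (in metres and radians):
On the way, in this order (a step that is already met when the one before it is completed fails the run):
1. the plunger has popped out and the keeper is drawn back (value of joint plunger below 0.004 m and value of joint keeper below 0.01 m), for 0.2 s.
2. with the plunger popped out and the keeper drawn back, the blue tub is seated on the green tub (z of tub_blue in the frame of tub_lower between 0.0535 and 0.0585 m and horizontal distance between tub_blue and tub_lower below 0.004 m and angle between the x axis of tub_blue and the x axis of tub_lower, either way round below 0.08 rad and angle between each of tub_blue, tub_lower's own z axis and vertical below 0.05 rad and distance between tub_lower and bay below 0.006 m and value of joint plunger below 0.004 m), for 0.2 s.
3. the stack still seated, the plunger rests latched in with the keeper out over the blue lid (z of tub_blue in the frame of tub_lower between 0.0535 and 0.0585 m and horizontal distance between tub_blue and tub_lower below 0.004 m and angle between the x axis of tub_blue and the x axis of tub_lower, either way round below 0.08 rad and angle between each of tub_blue, tub_lower's own z axis and vertical below 0.05 rad and distance between tub_lower and bay below 0.006 m and value of joint plunger between 0.0105 and 0.0145 m and value of joint keeper above 0.026 m), for 0.3 s.
At the end, for the whole second after the job is handed in: Blue tub seated on the green one (origins 53.5-58.5 mm apart in height, 4 mm sideways, 0.08 rad in direction either way round, upright to 0.05 rad), released, at rest; green tub upright, within 6 mm of its bay point; plunger latched (10.5-14.5 mm), keeper over 26 mm out (all of step 3 and linear speed of tub_blue below 0.02 m/s and contact force between the fingers and tub_blue below 0.2 N); the robot touches nothing.
It fails at once if a bystander (red or white tub, can, jar, torch, mug, brush, cup) is moved by more than 30 mm (distance of any of tub_red, tub_white, spray_can, gel_jar, torch, mug, brush, cup_tin from where it was at the start of the episode above 0.03 m).
It fails at once if the green tub is pushed, lifted or tipped out of its bay (15 mm) (distance between tub_lower and bay above 0.015 m).
It fails at once if the blue tub is tipped by more than 0.6 rad (angle between tub_blue's own z axis and vertical above 0.6 rad).
It fails at once if the blue tub is set down hard or dropped on the green tub (over 40 N) (contact force between tub_blue and tub_lower above 40 N).
It also fails if it takes over 72 s, if anything falls off the work surface, if the arm or the gripper's body presses on something with over 40 N, if the wrist force passes 120 N, or if a joint passes its speed limit or range.

## Working session

There is one attempt and no reset: what is moved stays moved. The work goes in short steps, each a Python script; the robot and the scene stay as the last script left them, time stands still between calls to the robot, and variables do not carry over. Pictures are saved under pics/ and viewed, and the job is handed in when it is done.

```bash
ls; mkdir -p pics; cat > h.py <<'E'
import numpy as np, cv2
from cell import robot, grip, kin, viewer
from scipy.spatial.transform import Rotation as Ro
def save(n,img): cv2.imwrite('pics/'+n+'.png',img[:,:,::-1])
def towld(cam,p,info=None):
    i=info or viewer.camera_info(cam); R=np.array(i['R']);t=np.array(i['t'])
    return R.T@(np.array(p)-t)
def proj(i,X):
    c=np.array(i['R'])@np.array(X,float)+np.array(i['t']); s=c[:2]/c[2]; s=s*(1+i['k1']*(s@s)); K=np.array(i['camera_matrix'])
    return K[:2,:2]@s+K[:2,2]
def ray(i,uv,z):
    K=np.array(i['camera_matrix']); d=(np.array(uv,float)-K[:2,2])/np.diag(K)[:2]; s=d.copy()
    for _ in range(20): s=d/(1+i['k1']*(s@s))
    R=np.array(i['R']);t=np.array(i['t']); o=-R.T@t; v=R.T@np.array([s[0],s[1],1]); return o+v*(z-o[2])/v[2]
E
python3 - <<'E'
from h import *
print(robot.observe()['t'])
for c in ['scene','top','wrist']:
    save(c+'0',viewer.read_camera(c)); i=viewer.camera_info(c)
    print(c,np.round(i['camera_matrix'],1).tolist(),i['k1'],(-np.array(i['R']).T@i['t']).round())
    for n in ['tub_blue','tub_lower','dock','plunger_top','keeper_tip','bay','tub_red','tub_white','spray_can','mug']:
        for d in viewer.pinpoint(n,c)[:2 if 'tub' in n else 1]:
            w=towld(c,d['at'],i); print(c,n,round(d['confidence'],2),w.round(1),proj(i,w).round())
print(robot.observe()['t'])
E
```

```text
pics
0.0
scene [[382.4, 0.0, 283.8], [0.0, 382.4, 209.4], [0.0, 0.0, 1.0]] -0.08727372240266719 [1014. -286.  982.]
scene tub_blue 0.86 [ 181.2 -291.9   -3.1] [196. 173.]
scene tub_blue 0.76 [ 447.4 -362.9    0.9] [191. 247.]
scene tub_lower 0.94 [547.6 317.8  13.2] [416. 208.]
scene dock 0.85 [555.3 236.8  -1.3] [393. 219.]
scene plunger_top 0.69 [562.9 110.1  95.8] [363. 216.]
scene keeper_tip 0.63 [551.5 288.7 136.4] [421. 187.]
scene bay 0.63 [554.  315.1  10.6] [416. 210.]
scene tub_red 0.68 [ 645.  -291.7    0.9] [233. 302.]
scene tub_white 0.59 [ 469.2 -153.6    1.8] [262. 233.]
scene spray_can 0.66 [ 331.6 -228.8    0.6] [226. 203.]
scene mug 0.78 [293.5 295.4  -1.3] [372. 153.]
top [[417.7, 0.0, 281.8], [0.0, 417.7, 211.9], [0.0, 0.0, 1.0]] -0.04423439344572933 [ 403. -107. 1358.]
top tub_blue 0.81 [ 183.  -293.9   -1.9] [342. 303.]
top tub_blue 0.69 [ 2.897e+02 -4.251e+02  4.000e-01] [382. 270.]
top tub_lower 0.74 [552.5 314.3   8.4] [155. 189.]
top tub_lower 0.73 [ 473.1 -156.6   -4.1] [299. 213.]
top dock 0.38 [ 5.575e+02 -4.910e+02  1.000e-01] [401. 187.]
top plunger_top 0.59 [559.1 104.9  97.9] [214. 184.]
top keeper_tip 0.69 [551.6 281.4 135.8] [153. 185.]
top bay 0.62 [552.8 313.3   9.7] [155. 189.]
top tub_red 0.7 [ 639.1 -289.7    2.9] [340. 162.]
top tub_red 0.61 [585.6 -76.7   1.3] [275. 179.]
top tub_white 0.74 [ 473.7 -153.6   -2.7] [298. 213.]
top tub_white 0.62 [374.  -49.9   1.4] [267. 244.]
top spray_can 0.48 [ 331.7 -237.6   -1.8] [324. 257.]
top mug 0.95 [288.3 299.    0.5] [159. 270.]
wrist [[309.9, 0.0, 279.6], [0.0, 309.9, 208.1], [0.0, 0.0, 1.0]] -0.03997808666077818 [165. 634. 385.]
wrist mug 0.63 [288.2 295.3  -0.9] [ 92. 291.]
1.65
```

View pics/scene0.png

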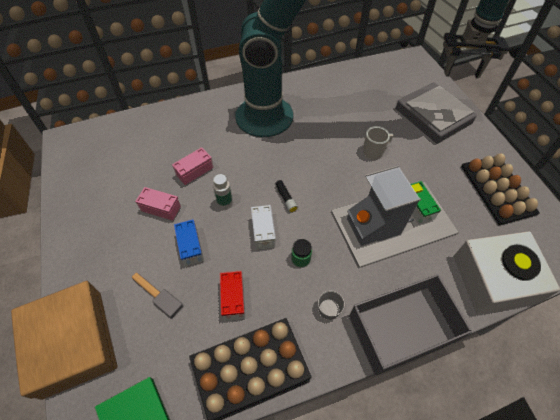

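View pics/top0.png

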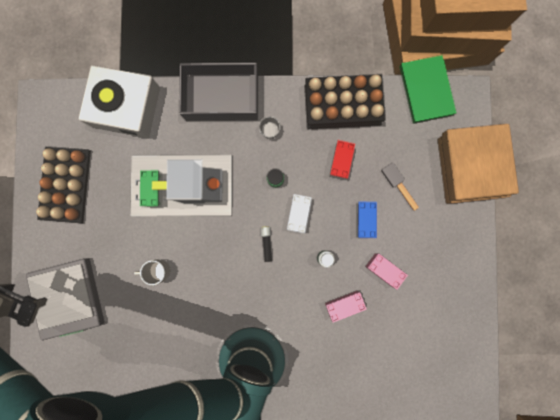

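The scene holds four tubs of this shape near the blue. The blue-lidded one is at top (367,219) / scene (188,241). The two pink look-alikes are at top (346,306) and (388,270), and the red is at (343,160). Only the first is blue, so I'll check it and the dock in enlarged crops.

```bash
python3 - <<'E'
from h import *
t=cv2.imread('pics/top0.png'); s=cv2.imread('pics/scene0.png')
a=cv2.resize(t[185:255,325:415],(400,311),interpolation=cv2.INTER_CUBIC)
b=cv2.resize(s[210:270,150:230],(400,300),interpolation=cv2.INTER_CUBIC)
c=cv2.resize(t[145:225,120:240],(400,267),interpolation=cv2.INTER_CUBIC)
d=cv2.resize(s[160:265,325:465],(400,300),interpolation=cv2.INTER_CUBIC)
im=np.zeros((600,800,3),np.uint8); im[:300,:400]=a[:300]; im[:300,400:]=b; im[300:567,:400]=c; im[300:600,400:]=d
cv2.imwrite('pics/crop1.png',im)
E
```

```text
(no output)
```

View pics/crop1.png

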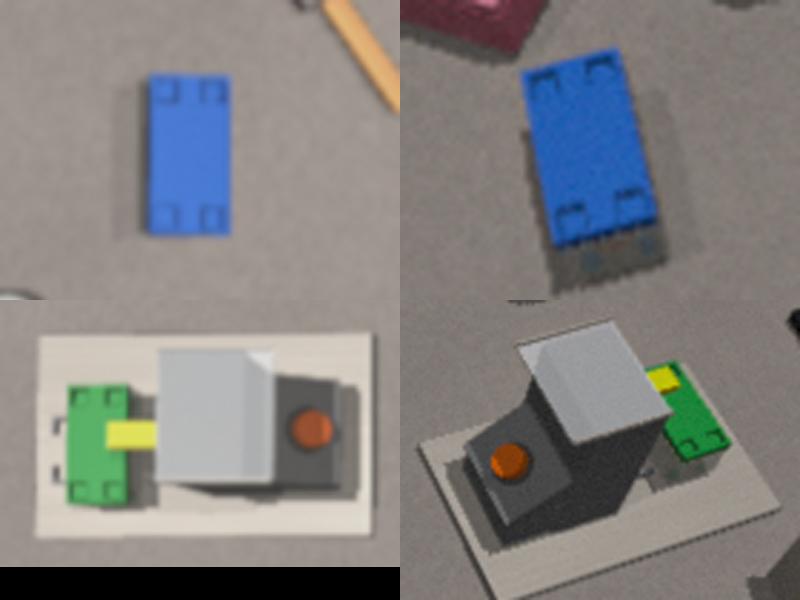

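The crops confirm it: the blue lid is at top (367,219), next to the brush, with its long axis roughly along world x. The dock shows the keeper out over the green lid and the plunger in. Next I'll refine the dock and blue tub poses by fitting projected outlines.

```bash
cat >> h.py <<'E'
from scipy.optimize import minimize, least_squares
def fitmask(views, hulls, x0):
    """views: [(info,mask)], hulls: list of Nx3 local pts; fit x,y,yaw by area mismatch"""
    S=4
    ms=[]
    for i,m in views:
        m=cv2.resize(m.astype(np.uint8),None,fx=S,fy=S,interpolation=cv2.INTER_LINEAR); ms.append((i,m))
    def cost(p):
        T=0
        for i,m in ms:
            g=np.zeros_like(m)
            for H in hulls:
                c,s=np.cos(p[2]/100),np.sin(p[2]/100)
                X=H@np.array([[c,s,0],[-s,c,0],[0,0,1]])+[p[0],p[1],0]
                uv=np.array([proj(i,x) for x in X])
                uv=(uv+.5)*S-.5
                cv2.fillConvexPoly(g,np.round(cv2.convexHull(uv.astype(np.float32))*16).astype(np.int32),1,shift=4)
            T+=np.count_nonzero(g!=m)/max(1,np.count_nonzero(m))
        return T
    x0=[x0[0],x0[1],x0[2]*100]
    r=minimize(cost,x0,method='Nelder-Mead',options=dict(initial_simplex=[x0,[x0[0]+8,x0[1],x0[2]],[x0[0],x0[1]+8,x0[2]],[x0[0],x0[1],x0[2]+8]],xatol=.02,fatol=1e-5,maxiter=200))
    return r.x[0],r.x[1],r.x[2]/100,r.fun
def box(a,b,c,d,e,f): return np.array([[x,y,z] for x in (a,b) for y in (c,d) for z in (e,f)],float)
LID=box(-56,56,-28,28,50,62)
E
python3 - <<'E'
from h import *
V={}
for c in ['top','scene']:
    V[c]=(viewer.camera_info(c),cv2.imread(f'pics/{c}0.png').astype(int))
def blue(im): return (im[:,:,0]>im[:,:,2]+60)
def reg(m,ctr,r=45):
    k=np.zeros_like(m); k[ctr[1]-r:ctr[1]+r,ctr[0]-r:ctr[0]+r]=1; return m&k
vb={'top':(367,219),'scene':(188,241)}
for cs in (['top'],['scene'],['top','scene']):
    print(cs,np.round(fitmask([(V[c][0],reg(blue(V[c][1]),vb[c])) for c in cs],[LID],(446,-363,0)),3))
# dock: top-view plate (bright) hull
i,im=V['top']; 
hsv=cv2.cvtColor(im.astype(np.uint8),cv2.COLOR_BGR2HSV)
print(hsv[210,140],hsv[225,140],hsv[160,135],hsv[200,228])
for c in ['top','scene']:
    im=V[c][1]; m=(im.sum(2)>540)
    ctr=(183,186) if c=='top' else (393,215); m=reg(m,ctr,70)
    n,l,st,_=cv2.connectedComponentsWithStats(m.astype(np.uint8)); k=1+np.argmax(st[1:,4])
    pts=np.argwhere(l==k)[:,::-1].astype(np.float32)
    h=cv2.convexHull(pts); g=np.zeros(m.shape,np.uint8); cv2.fillConvexPoly(g,h.astype(int),1)
    print(c,st[k], cv2.approxPolyDP(h,4,True).reshape(-1,2).tolist())
    print(np.round(fitmask([(V[c][0],g)],[box(-85,115,-175,155,0,12)],(554,237,-.01)),3))
i=V['top'][0]
for uv in [(131,155.5),(231.5,155),(231.5,215.5),(130.5,215.5)]: print(ray(i,uv,12).round(1))
E
```

```text
['top'] [ 4.50529e+02 -3.65965e+02 -1.20000e-02  3.70000e-02]
['scene'] [ 4.46997e+02 -3.63807e+02 -2.00000e-02  7.50000e-02]
['top', 'scene'] [ 4.49814e+02 -3.65020e+02 -1.90000e-02  1.42000e-01]
[ 17  23 218] [ 12  24 157] [ 17  24 210] [ 18  22 195]
top [ 131  155  100   61 3448] [[230.0, 214.0], [131.0, 215.0], [132.0, 156.0], [230.0, 155.0]]
[5.51665e+02 2.40537e+02 5.00000e-03 3.70000e-02]Traceback (most recent call last):
  File "<stdin>", line 18, in <module>
    return _wrapfunc(a, 'argmax', axis=axis, out=out, **kwds)
    return bound(*args, **kwds)
ValueError: attempt to get argmax of an empty sequence
```

```bash
cat >> h.py <<'E'
DOCK=[552.5,239.0,0.0]
def d2w(p,D=None):
    D=D or DOCK; c,s=np.cos(D[2]),np.sin(D[2]); return np.array([D[0]+c*p[0]-s*p[1],D[1]+s*p[0]+c*p[1],p[2]])
AX=np.array([0,-np.sin(np.radians(38)),np.cos(np.radians(38))])
def rv(x,y): 
    x=np.array(x,float);y=np.array(y,float); return Ro.from_matrix(np.c_[x,y,np.cross(x,y)]).as_rotvec()
def press_ori(sgn=1,yaw=None):
    yaw=DOCK[2] if yaw is None else yaw
    return (Ro.from_euler('z',yaw)*Ro.from_rotvec(rv(-AX,[sgn,0,0]))).as_rotvec()
def down(yawy): # jaw axis at angle yawy in world
    return rv([0,0,-1],[np.cos(yawy),np.sin(yawy),0])
E
python3 - <<'E'
from h import *
o=robot.observe(); print(o['joints'],Ro.from_rotvec(o['tcp_rot']).as_matrix().round(2).tolist())
i=viewer.camera_info('wrist'); R=Ro.from_rotvec(o['tcp_rot']).as_matrix()
print('cam in tool',(R.T@((-np.array(i['R']).T@i['t'])-o['tcp_pos'])).round(), (np.array(i['R'])@R).round(2).tolist())
P=d2w([10,-142,109])
for s in (1,-1):
    for d in (80,20,0,-20):
        q=kin.ik(P+AX*d,press_ori(s)); print(s,d,None if q is None else np.round(q,2))
for n,p,a in [('blue',(449,-365,43),np.pi/2),('blue',(449,-365,43),-np.pi/2),('bay',(552,314,110),0),('bay',(552,314,110),np.pi),('bayhi',(552,314,250),0),('bayhi',(552,314,250),np.pi)]:
    q=kin.ik(p,down(a)); print(n,a,None if q is None else np.round(q,2))
E
```

```text
[-1.23501277  0.46753419 -0.01158271  1.60270249  0.0059725   1.07140706
 -0.05629513] [[0.0, 0.37, 0.93], [-0.0, 0.93, -0.37], [-1.0, -0.0, 0.0]]
cam in tool [-170.    1.  -81.] [[0.0, 1.0, -0.0], [-0.29, 0.0, 0.96], [0.96, 0.0, 0.29]]
1 80 [-0.24  0.55  0.6   1.89 -0.98  1.28  0.87]
1 20 [-0.19  0.58  0.44  1.92 -1.01  1.14  0.87]
1 0 [-0.17  0.6   0.38  1.93 -1.02  1.1   0.87]
1 -20 [-0.14  0.61  0.32  1.94 -1.03  1.05  0.87]
-1 80 [-0.56  0.78  1.12  1.91 -1.21  1.58 -2.1 ]
-1 20 [-0.5   0.73  0.89  1.94 -1.21  1.38 -2.13]
-1 0 [-0.52  0.75  0.88  1.95 -1.25  1.37 -2.11]
-1 -20 [-0.54  0.79  0.88  1.96 -1.29  1.36 -2.1 ]
blue 1.5707963267948966 [ 0.17  0.65  0.61  1.92 -0.54  0.74  2.66]
blue -1.5707963267948966 [ 0.15  0.65  0.63  1.93 -0.55  0.74 -0.47]
bay 0 [-0.8   0.57  0.31  1.74 -0.22  0.87 -0.39]
bay 3.141592653589793 [-0.35  0.58 -0.3   1.71  0.21  0.88  2.4 ]
bayhi 0 [-0.83  0.42  0.36  1.62 -0.16  1.13 -0.44]
bayhi 3.141592653589793 [-0.39  0.43 -0.25  1.59  0.11  1.14  2.48]
```

```bash
python3 - <<'E'
from h import *
p=np.array(robot.observe()['tcp_pos'])
P=d2w([10,-142,109])
robot.servo_line([300,520,400],feed=300)
grip(0.0,10)
robot.movep(P+AX*140+[0,0,60],press_ori())
robot.servo_line(P+AX*25,feed=200)
o=robot.observe(); print(o['t'],o['tcp_pos'].round(1),o['contact_force'].round(2),o['grip_width'])
i=viewer.camera_info('wrist'); save('w1',viewer.read_camera('wrist'))
for d in viewer.pinpoint('plunger_top','wrist'): print(d['confidence'],towld('wrist',d['at'],i).round(1))
print(d2w([10,-142+12.1*.616,109-12.1*.788]))
save('s1',viewer.read_camera('scene'))
E
```

```text
6.975 [563.2  80.8 129.5] [-0.56 -0.1   0.42] 0.006448439959891285
0.73 [287.3 296.8  -1.4]
0.58 [561.6 107.2  93.6]
[562.5    104.4536  99.4652]
```

View pics/w1.png

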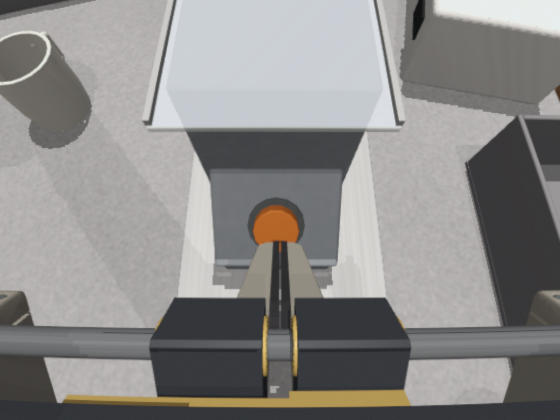

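View pics/s1.png

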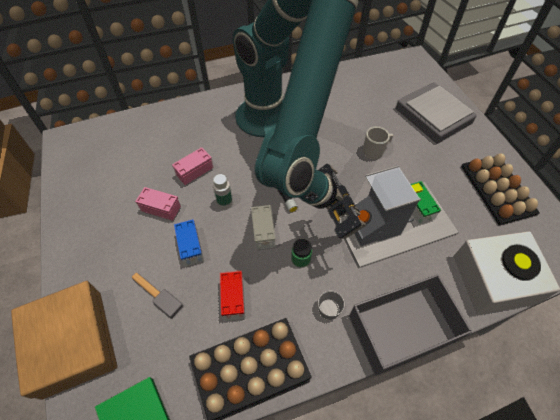

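The fingertips line up with the orange plunger, which sits around (276,230) in the wrist view. I'll press it in small force-watched steps.

```bash
cat >> h.py <<'E'
def press(P,start=25,lim=9.0,dmin=-27,s0=-6):
    ori=press_ori()
    robot.servo_line(P+AX*start,feed=150)
    f0=robot.observe()['contact_force']@AX
    robot.servo_line(P+AX*s0,feed=80)
    d=s0; log=[]
    while d>dmin:
        d-=1.0; robot.servo_line(P+AX*d,feed=40)
        o=robot.observe(); f=o['contact_force']@AX-f0; a=(o['tcp_pos']-P)@AX
        log.append((d,round(float(a),1),round(float(f),1)))
        if f>lim: break
    robot.hold(0.1)
    robot.servo_line(P+AX*start,feed=120)
    print(log); return d
def keeper(cam='top',tag=None):
    im=viewer.read_camera(cam); i=viewer.camera_info(cam)
    h=cv2.cvtColor(im,cv2.COLOR_RGB2HSV); m=(h[:,:,0]>22)&(h[:,:,0]<35)&(h[:,:,1]>150)&(h[:,:,2]>110)
    c=proj(i,d2w([0,25,144])); k=np.zeros_like(m); r=30; k[int(c[1])-r:int(c[1])+r,int(c[0])-r:int(c[0])+r]=1; m&=k
    pts=np.argwhere(m)[:,::-1]
    if tag: save(tag,im)
    if len(pts)==0: print('no yellow'); return None
    ys=[ray(i,p,144)[1]-DOCK[1] for p in pts]; print('keeper tip dock y ~',round(max(ys),1),'n',len(pts)); return max(ys)
E
python3 - <<'E'
from h import *
keeper()
P=d2w([10,-142,109])
press(P); robot.hold(0.3); keeper(tag='t2'); keeper('scene','s2'); print(robot.observe()['t'])
E
```

```text
no yellow
[(-7.0, -6.7, -0.1), (-8.0, -7.9, -0.1), (-9.0, -9.1, -0.4), (-10.0, -10.1, -0.9), (-11.0, -11.1, -0.6), (-12.0, -12.1, -0.9), (-13.0, -13.1, 0.5), (-14.0, -13.8, 1.1), (-15.0, -14.8, 3.0), (-16.0, -15.9, 2.7), (-17.0, -17.0, 2.6), (-18.0, -18.0, 3.9), (-19.0, -18.6, 5.9), (-20.0, -18.7, 11.5)]
no yellow
keeper tip dock y ~ 40.6 n 50
12.4833
```

The hard stop came at about 18.6 mm and first contact at about 13.5 mm, so the plunger was hung. The keeper is still out (tip y ≈ 40), so one more press is needed.

```bash
python3 - <<'E'
from h import *
P=d2w([10,-142,109])
press(P); robot.hold(0.3); keeper('scene','s3'); 
save('w3',viewer.read_camera('wrist')); print(robot.observe()['t'])
E
python3 - <<'E'
import cv2,numpy as np
a=cv2.imread('pics/s3.png')[150:270,320:480]; cv2.imwrite('pics/s3c.png',np.hstack([cv2.resize(a,(440,330)),cv2.resize(cv2.imread('pics/w3.png'),(360,330))]))
E
```

```text
[(-7.0, -6.7, -1.4), (-8.0, -7.9, -0.7), (-9.0, -9.1, -0.9), (-10.0, -10.1, -1.7), (-11.0, -11.1, -0.1), (-12.0, -12.1, -0.8), (-13.0, -12.7, 1.9), (-14.0, -13.9, 1.9), (-15.0, -15.0, 1.7), (-16.0, -16.0, 2.4), (-17.0, -17.0, 1.7), (-18.0, -18.0, 1.7), (-19.0, -18.6, 5.3), (-20.0, -18.6, 10.5)]
no yellow
17.7917
```

View pics/s3c.png

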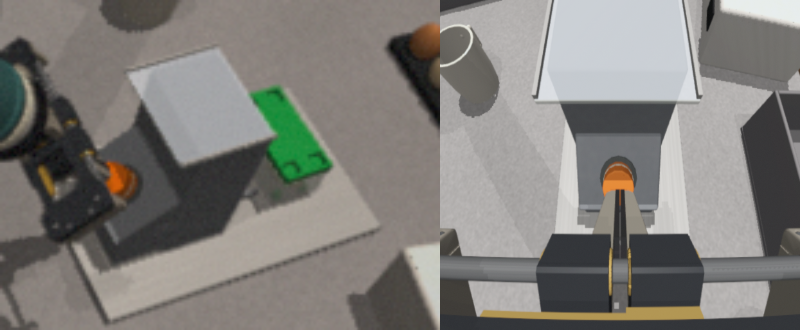

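The scene crop shows no yellow over the green lid and the wrist view shows the plunger standing proud, so it has popped out. I'll look at the green tub from above, then at the blue tub from the same relative pose.

```bash
python3 - <<'E'
from h import *
P=d2w([10,-142,109])
robot.servo_line(P+AX*120+[0,0,120],feed=350)
B=d2w([0,75,12])
robot.movep([B[0],B[1],330],down(0))
grip(1.0)
robot.servo_line([B[0],B[1],250],feed=300)
robot.hold(0.15)
o=robot.observe(); i=viewer.camera_info('wrist'); im=viewer.read_camera('wrist'); save('w4',im)
np.savez('v4.npz',im=im,tp=o['tcp_pos'],tr=o['tcp_rot'],**{k:np.array(v) for k,v in i.items()})
for n in ['tub_lower','keeper_tip','bay']:
  for d in viewer.pinpoint(n,'wrist')[:2]: print(n,d['confidence'],towld('wrist',d['at'],i).round(1))
print(o['t'],o['tcp_pos'])
E
```

```text
tub_lower 0.9 [552.3 321.1   9.2]
keeper_tip 0.72 [552.3 253.1 137. ]
21.625 [553.95355376 314.28476617 252.46790579]
```

View pics/w4.png

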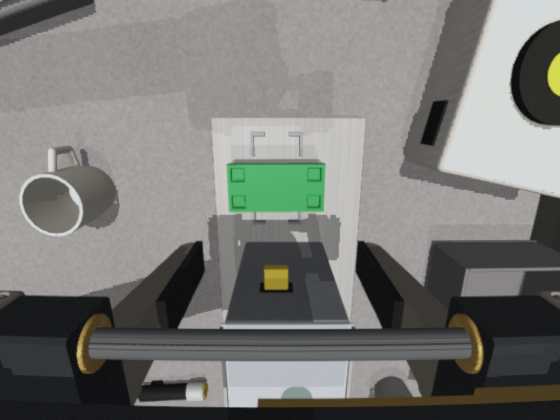

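The green lid's long side seems to run along the dock's x here, while the fence brackets suggest a bay running along y. I'll enlarge it before going further.

```bash
python3 - <<'E'
from h import *
z=np.load('v4.npz'); i={k:z[k] for k in ('camera_matrix','R','t')}; i['k1']=float(z['k1'])
im=z['im']; c=im[105:305,190:390]; save('w4c',cv2.resize(c,(600,600),interpolation=cv2.INTER_CUBIC))
g=(im[:,:,1].astype(int)>im[:,:,0]+50)&(im[:,:,1].astype(int)>im[:,:,2]+40); k=np.zeros_like(g);k[140:230,200:350]=1;g&=k
r=cv2.minAreaRect(np.argwhere(g)[:,::-1].astype(np.float32)); print(r)
for uv in cv2.boxPoints(r): print(uv, ray(i,uv,74).round(1))
print('fit long x',np.round(fitmask([(i,g)],[LID+[0,0,12]],(552,314,0)),3))
print('fit long y',np.round(fitmask([(i,g)],[LID+[0,0,12]],(552,314,1.57)),3))
for p in [(-85,155,12),(115,155,12),(-45,-15,194),(65,-15,194),(0,75,12),(0,9,134)]: print(p,proj(i,d2w(p)).round(1))
E
```

```text
((275.5, 187.5), (47.0, 97.0), 90.0)
[227. 164.] [495.6 344.   74. ]
[324. 164.] [605.1 343.9  74. ]
[324. 211.] [607.3 288.4  74. ]
[227. 211.] [492.9 288.5  74. ]
fit long x [ 5.50669e+02  3.15042e+02 -1.00000e-03  3.70000e-02]
fit long y [5.50634e+02 3.14667e+02 3.14000e+00 3.70000e-02]
(-85, 155, 12) [211.1 118. ]
(115, 155, 12) [367.1 118.1]
(-45, -15, 194) [225.7 322.1]
(65, -15, 194) [351.8 321.7]
(0, 75, 12) [277.6 179.4]
(0, 9, 134) [277.5 265.6]
```

View pics/w4c.png

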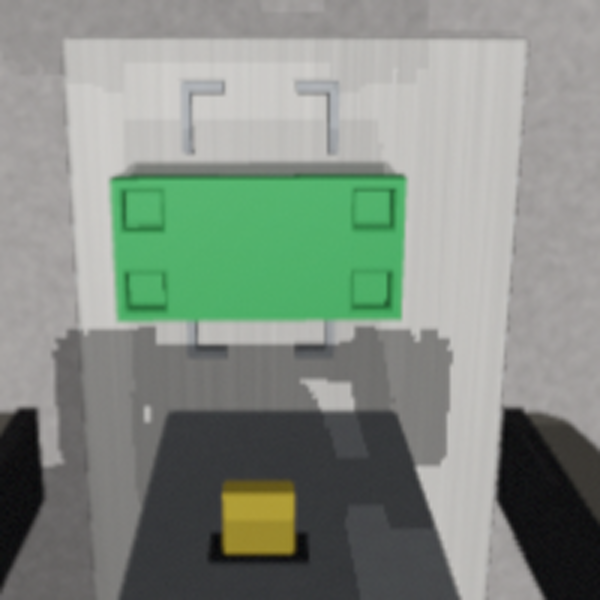

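The wrist view settles it. The green lid (227–324, 164–211) is centred on the bay at about (550.7, 315.0), but its long side runs along the dock's x, across the bay, whereas the listing says along y. It fits in the gap between the L-shaped fences. The feet can only enter the recesses in that direction, and I've been told to leave the green tub in place, so I'll stack along its actual direction. That puts the jaws along y, so the gripper body has to pass above the hood (z 202), which means a high grip. I'll look again in that orientation, then do the same at the blue tub.

```bash
cat >> h.py <<'E'
def lidview(name,ctr,zl,color,o=None):
    robot.hold(0.2)
    o=robot.observe(); i=viewer.camera_info('wrist'); im=viewer.read_camera('wrist'); save(name,im)
    a=im.astype(int)
    m=(a[:,:,1]>a[:,:,0]+45)&(a[:,:,1]>a[:,:,2]+35) if color=='g' else (a[:,:,2]>a[:,:,0]+50)&(a[:,:,2]>a[:,:,1]+25)
    c=proj(i,[ctr[0],ctr[1],zl]).astype(int); n,l,st,_=cv2.connectedComponentsWithStats(m.astype(np.uint8))
    k=1+np.argmax(st[1:,4]); g=l==k
    f=fitmask([(i,g)],[LID+[0,0,zl-62]],(ctr[0],ctr[1],0))
    print(name,'t',o['t'],'tcp',o['tcp_pos'].round(2),'rot',(Ro.from_rotvec(o['tcp_rot']).as_matrix()[:,1]).round(4),'box',st[k],'pred',c,'fit',np.round(f,4))
    return f,o
E
python3 - <<'E'
from h import *
print([np.round(q,2) if q is not None else None for q in (kin.ik([550,315,119],down(a)) for a in (np.pi/2,-np.pi/2))])
robot.movep([551,315,234],down(-np.pi/2))
lidview('w5',(551,315),74,'g')
E
```

```text
[array([-0.89,  0.57,  0.44,  1.74, -0.3 ,  0.89,  1.25]), array([-1.31,  0.83,  1.12,  1.77, -0.84,  1.11, -1.46])]
w5 t 23.25 tcp [551.07 314.95 234.15] rot [ 3.e-04 -1.e+00 -5.e-04] box [ 253  141   53  100 5051] pred [280 193] fit [5.507311e+02 3.159051e+02 2.200000e-03 2.510000e-02]
```

View pics/w5.png

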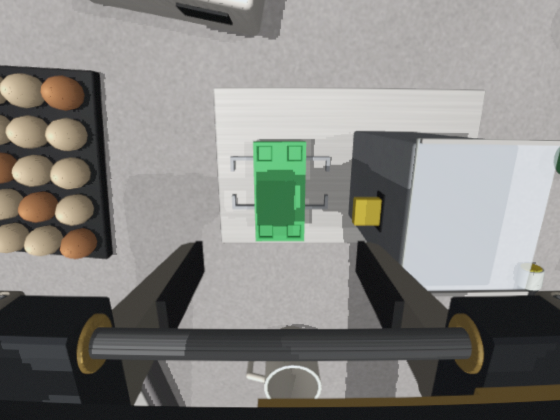

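Green lid at (253–306, 141–241), square to world x; fit (550.7, 315.9). Now the blue tub.

```bash
python3 - <<'E'
from h import *
robot.servo_line([551,315,320],feed=400)
robot.movep([449,-365,250],down(-np.pi/2))
robot.servo_line([449,-365,222],feed=200)
f,o=lidview('w6',(449,-365),62,'b')
E
```

```text
w6 t 26.6083 tcp [ 449.54 -365.34  222.99] rot [ 2.e-04 -1.e+00  9.e-04] box [ 254  140   54  102 5165] pred [279 193] fit [ 4.496676e+02 -3.645587e+02 -2.470000e-02  1.290000e-02]
```

View pics/w6.png

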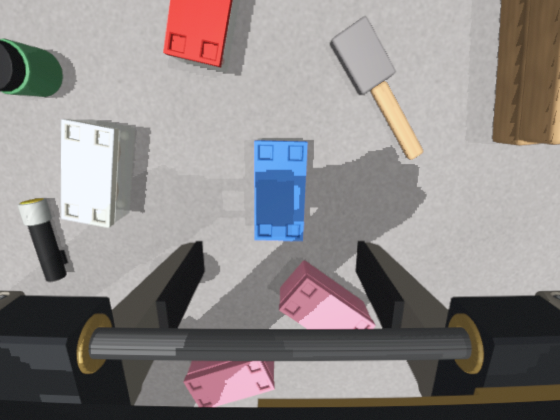

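The blue lid is at (254–308, 140–242), fit (449.7, −364.6), yaw −0.025, with pink tubs below it in the picture. I'll grip it high on the lid and lift.

```bash
python3 - <<'E'
from h import *
yaw=-0.0247; r=down(-np.pi/2+yaw)
robot.servo_line([449.7,-364.6,110],feed=300,rotation=r)
robot.servo_line([449.7,-364.6,51],feed=150)
robot.hold(0.15); o=robot.observe(); print('pre',o['tcp_pos'].round(2),o['contact_force'].round(2))
grip(0.0,30); o=robot.observe(); print('grip',o['t'],o['tcp_pos'].round(2),o['grip_width'],o['grip_width']*92,o['contact_force'].round(2))
robot.servo_line([449.7,-364.6,111],feed=120)
f,o=lidview('w7',(449.7,-364.6),122,'b'); print(o['contact_force'].round(2),o['grip_width']*92)
E
```

```text
pre [ 450.6  -365.35   52.51] [-0.41 -0.07  0.45]
grip 28.5083 [ 449.71 -364.55   51.01] 0.6041418947629944 55.581054318195484 [-0.21  0.95  0.94]
w7 t 29.3583 tcp [ 449.19 -364.2   110.09] rot [-2.470e-02 -9.997e-01 -8.000e-04] box [  225   164   109   166 16571] pred [281 264] fit [ 4.490458e+02 -3.637144e+02 -2.270000e-02  1.093000e-01]
[-1.26 -0.09 -1.37] 55.696930627325486
```

View pics/w7.png

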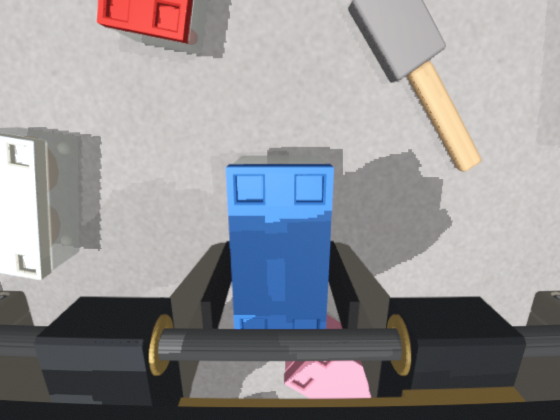

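The tub is held level and centred (grip 55.7 mm). I'll carry it over high and stop above the green lid.

```bash
python3 - <<'E'
from h import *
r=down(-np.pi/2)
robot.servo_line([449.7,-364.6,300],feed=350)
robot.movep([590,0,340],r)
robot.movep([550.8,315.15,320],r)
robot.servo_line([550.8,315.15,150],feed=200)
robot.servo_line([550.8,315.15,138],feed=60)
robot.hold(0.3); o=robot.observe(); print(o['t'],o['tcp_pos'].round(2),o['contact_force'].round(2),o['grip_width']*92,Ro.from_rotvec(o['tcp_rot']).as_matrix().round(4).tolist())
i=viewer.camera_info('wrist');im=viewer.read_camera('wrist'); save('w8',im)
z=12; 
for p in [(44,16),(44,-16)]: print('foot',proj(i,[o['tcp_pos'][0]+p[0],o['tcp_pos'][1]+p[1],87]).round(1),'recess',proj(i,[550.73+p[0],315.9+p[1],74]).round(1))
save('s8',viewer.read_camera('scene'))
E
```

```text
34.4167 [550.92 315.22 138.21] [-0.55 -0.33 -2.  ] 55.82840372057083 [[0.0003, 0.0001, -1.0], [0.0002, -1.0, -0.0001], [-1.0, -0.0002, -0.0003]]
foot [258.1 169.6] recess [258.3 167. ]
foot [302.5 169.6] recess [300.4 167. ]
```

View pics/w8.png

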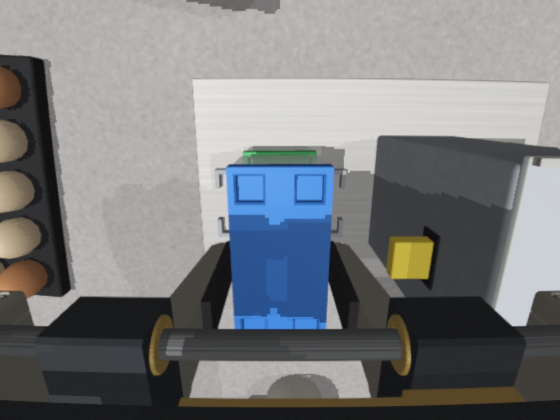

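```bash
python3 -c "
import cv2
a=cv2.imread('pics/s8.png')[120:270,320:480]; cv2.imwrite('pics/s8c.png',cv2.resize(a,(640,600),interpolation=cv2.INTER_CUBIC))"
```

```text
(no output)
```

View pics/s8c.png

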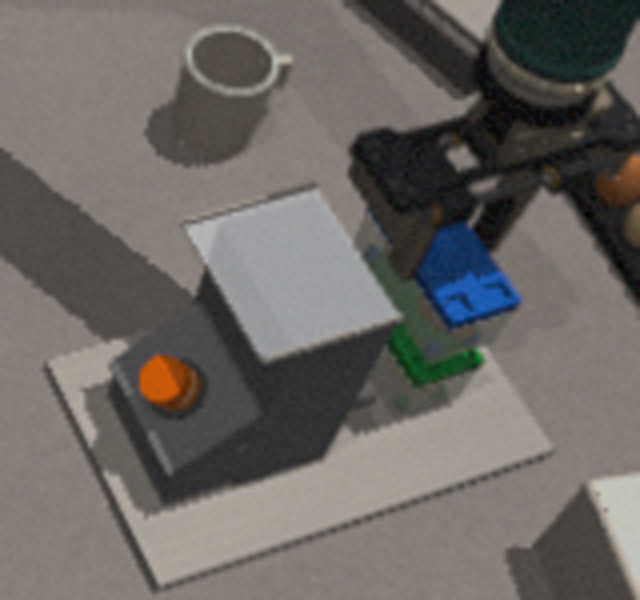

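Green's far edge spans columns 243–317 and blue's 229–333, so they are concentric to within about half a millimetre. The plunger is out and the keeper is back. I'll lower with force checks.

```bash
python3 - <<'E'
from h import *
x,y=550.8,315.4
robot.servo_line([x,y,128],feed=60)
robot.hold(0.15); f0=robot.observe()['contact_force']; z=128; log=[]
while z>117:
    z-=0.75; robot.servo_line([x,y,z],feed=25)
    o=robot.observe(); f=o['contact_force']-f0
    log.append((z,round(float(o['tcp_pos'][2]),1),f.round(1).tolist()))
    if f[2]>4: break
robot.hold(0.2); o=robot.observe(); print(*log,sep='\n'); print(o['t'],o['tcp_pos'].round(2),(o['contact_force']-f0).round(2),o['grip_width']*92)
E
```

```text
(127.25, 127.3, [-0.4, 0.4, 0.3])
(126.5, 126.5, [1.4, -0.5, -0.2])
(125.75, 125.7, [1.0, -0.2, -1.4])
(125.0, 124.9, [0.4, -0.1, -0.2])
(124.25, 124.2, [0.7, -0.6, -0.3])
(123.5, 123.4, [-0.6, -1.4, 0.3])
(122.75, 122.7, [0.5, -0.6, -0.2])
(122.0, 121.9, [0.9, -0.6, -0.1])
(121.25, 121.2, [0.4, 0.2, -0.7])
(120.5, 120.5, [0.5, -0.5, 1.0])
(119.75, 119.7, [-0.3, -0.5, 0.7])
(119.0, 119.0, [0.3, -0.0, -0.3])
(118.25, 118.7, [-1.1, -1.3, 4.2])
38.4333 [551.   315.57 118.65] [-0.1   0.8   5.15] 55.68144169878693
```

There was no contact at lid height (125) and firm contact at about 118.8, which is where the feet should be home. I'll release, back off upward and look.

```bash
python3 - <<'E'
from h import *
robot.servo_line([550.9,315.5,118.8],feed=25)
grip(0.74); o=robot.observe(); print(o['grip_width']*92,o['contact_force'].round(2))
robot.servo_line([550.9,315.5,150],feed=80)
robot.servo_line([551,315,290],feed=300)
lidview('w9',(551,315.9),130,'b')
robot.hold(0.05); save('s9',viewer.read_camera('scene'))
a=cv2.imread('pics/s9.png')[120:270,320:480]; cv2.imwrite('pics/s9c.png',cv2.resize(a,(640,600),interpolation=cv2.INTER_CUBIC))
E
```

```text
68.00744333950452 [ 1.23 -0.91 -0.22]
w9 t 40.425 tcp [550.15 314.69 288.14] rot [-0.    -1.     0.002] box [ 252  140   55  101 5176] pred [278 192] fit [5.505351e+02 3.154217e+02 1.400000e-03 1.690000e-02]
```

View pics/w9.png

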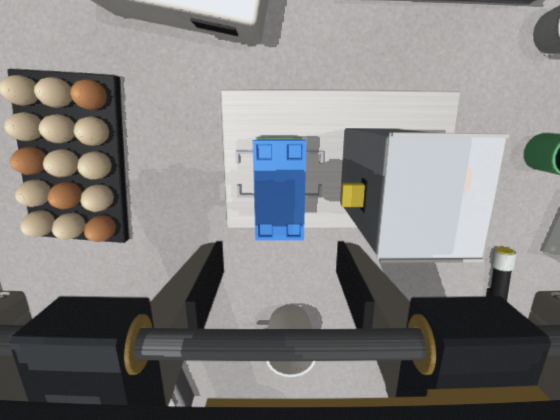

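View pics/s9c.png

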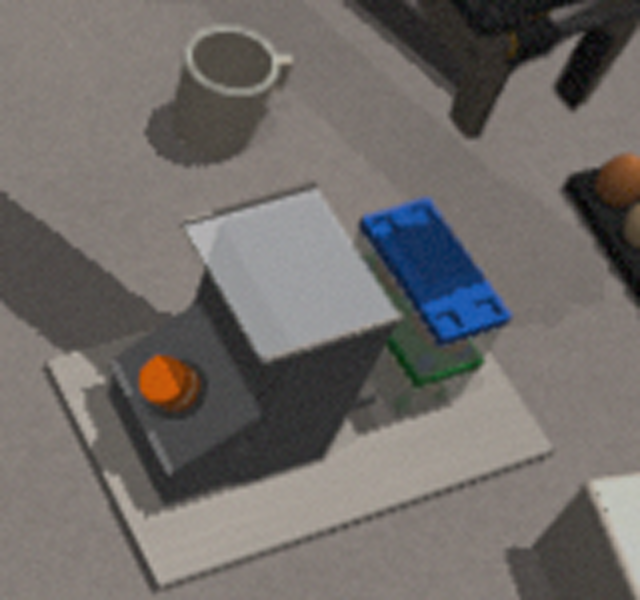

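The blue lid is square at (252–307, 140–241), fit (550.5, 315.4) against green's (550.7, 315.9), and it sits level. The plunger is still out. Now I'll latch it with one press.

```bash
python3 - <<'E'
from h import *
P=d2w([10,-142,109])
robot.servo_line([551,315,340],feed=300)
grip(0.0,10)
robot.movep(P+AX*120+[0,0,120],press_ori())
robot.servo_line(P+AX*25,feed=200)
press(P,s0=-12); robot.hold(0.2); keeper('scene','s10'); save('w10',viewer.read_camera('wrist'))
a=cv2.imread('pics/s10.png')[120:270,320:480]; cv2.imwrite('pics/s10c.png',np.hstack([cv2.resize(a,(440,412)),cv2.resize(cv2.imread('pics/w10.png')[100:350,150:400],(360,412))]))
print(robot.observe()['t'])
E
```

```text
[(-13.0, -12.8, 2.5), (-14.0, -14.0, 1.0), (-15.0, -15.1, 2.2), (-16.0, -16.1, 3.4), (-17.0, -17.1, 3.3), (-18.0, -18.1, 3.0), (-19.0, -18.6, 5.4), (-20.0, -18.7, 10.8)]
keeper tip dock y ~ 38.9 n 48
49.1583
```

View pics/s10c.png

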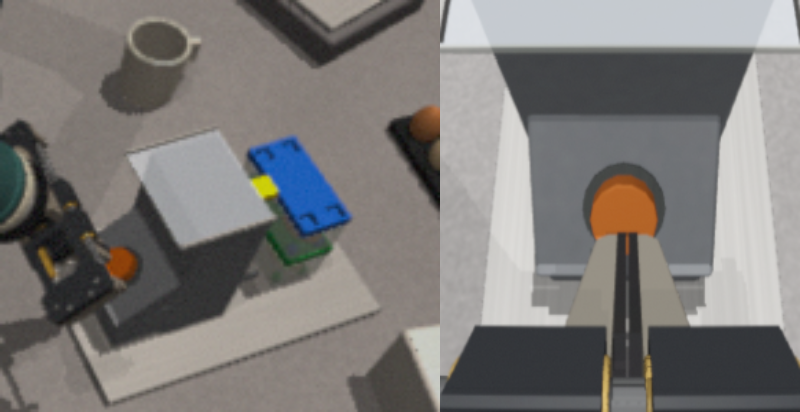

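The keeper tip is at y ≈ 39 (latched) and the plunger is in. I'll back off for a final look from clear of everything.

```bash
python3 - <<'E'
from h import *
P=d2w([10,-142,109])
robot.servo_line(P+AX*120+[0,0,60],feed=250)
robot.hold(0.2)
im=viewer.read_camera('wrist'); i=viewer.camera_info('wrist')
im=viewer.read_camera('top'); save('t11',im); i=viewer.camera_info('top')
for n in ['tub_blue','tub_lower','keeper_tip','plunger_top','mug','spray_can','tub_white','tub_red']:
    for d in viewer.pinpoint(n,'top')[:1]: print(n,round(d['confidence'],2),towld('top',d['at'],i).round(1))
s=viewer.read_camera('scene'); save('s11',s); keeper('scene')
a=s[120:270,320:480][:,:,::-1]; cv2.imwrite('pics/f.png',np.hstack([cv2.resize(a,(420,400)),cv2.resize(im[130:240,110:250][:,:,::-1],(380,400))]))
print(robot.observe()['t'],robot.observe()['contact_force'])
E
```

```text
tub_blue 0.96 [548.6 316.2  68.1]
tub_lower 0.66 [550.  315.6   8.4]
keeper_tip 0.67 [549.9 278.  134.3]
plunger_top 0.67 [560.2 103.8  97.5]
mug 0.68 [287.8 298.2  -3.6]
spray_can 0.75 [ 329.5 -237.6   -1.2]
tub_white 0.48 [ 474.4 -155.9   -1.9]
tub_red 0.72 [555.1 240.6  -1.9]
keeper tip dock y ~ 38.9 n 48
50.7 [-0.76995854  0.46073627  0.51591407]
```

View pics/f.png

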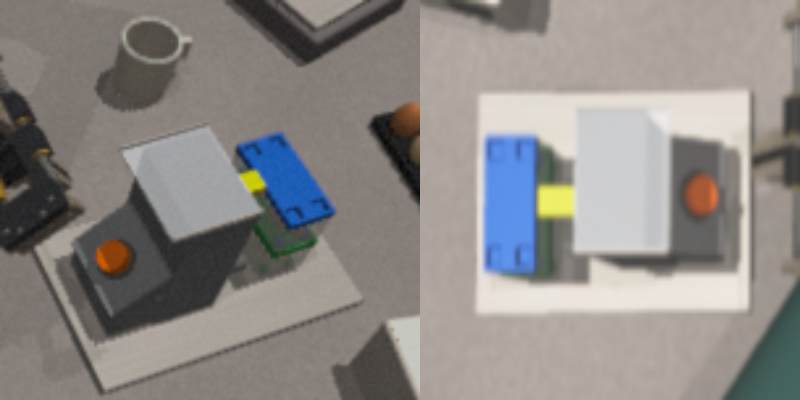

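View pics/s11.png

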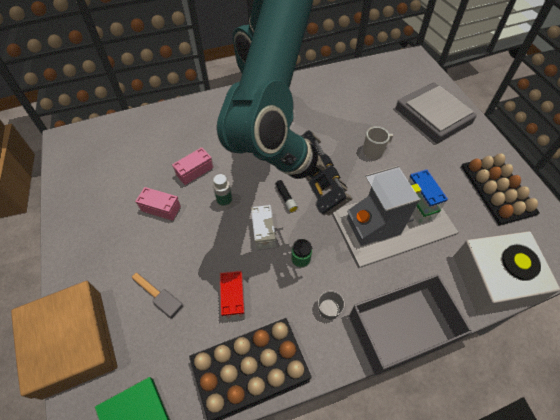

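The final pictures show the blue tub level on the green one, the plunger in, the keeper out to the lid's edge, and everything else where it started. The robot is clear, so I'm handing it in.

```bash
python3 -c "
from h import *
robot.job_done(); print(robot.observe()['t'])"
```

```text
the job is handed in; nothing more can be done
the job is handed in; nothing more can be done
```

The blue tub is stacked on the green one and the plunger is latched in, but the keeper bar stops short of the blue lid instead of reaching over it. I handed in at about 51 s.

**What I did**
- **Plunger:** it was hung up, so the first press only latched it. The second popped it out and drew the keeper back, which I confirmed in the scene and wrist pictures.
- **Stacking:** I gripped the blue tub high on its lid and lowered it with force checks. Nothing touched at lid height, and it met resistance only at the seated height, with about 5 N. Then I released it.
- **Locking:** one more press to the hard stop latched the plunger.

**Last checks**
- **Stack:** right after release, the blue tub was within about 0.6 mm of the green tub's earlier position and 0.001 rad in direction. Its origin was 68 mm above the bench in the final picture, as it should be when seated.
- **Latch:** the keeper tip is at dock y ≈ 39 mm, which is the latched position.
- **Other things:** nothing else on the bench looks moved, and the robot is clear of everything.

**What disagreed**
- **Green tub's direction:** it sat across the bay from the start, its long side along the dock's x, not y as listed. I left it there and stacked to match.
- **Keeper over the lid:** because of that, the blue lid's near edge is at dock y ≈ 47 mm. The latched bar ends about 8 mm before it, although the joint itself is fully latched.
- **Final network report:** it placed the red tub on the dock with 0.72 confidence. That is false; the picture shows the red tub where it was.

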